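Nest the nosed lift-out parts tray in its outer tray

ROBOT

A 6-joint arm with a two-finger parallel gripper is mounted at the origin on the work surface. World frame = base frame: x ahead of the robot, y to its left, z up, the work surface at z = 0. Lengths are in m, angles in rad, forces in N, time in s.
With the tool pointing down it reaches from about 0.375 to 0.975 m from the base axis. Payload 3.8 kg.
Tool frame: the origin (TCP) lies at the very end of the fingers, on their centre line; the grasp point (between the pads) lies 19 mm behind it; z points along the fingers, y is the line along which they close (so a half turn about z gives the same grasp; the last joint's range is limited). The gripper opens to 85 mm and grips with 20 to 120 N. Pads are 22 mm wide; open, the fingers measure 114 mm over their backs; the gripper's body (76 mm by 85 mm) begins 54 mm behind the grasp point. The pads swing forward as they close: fully open they stand 13 mm farther back than shut.
Start: joints at [1.158, 0.264, 1.604, -0, 1.274, -0.037], TCP at [0.248, 0.628, 0.231] pointing down, gripper open.
Joint ranges: [-2.63, 2.63], [-0.94, 2.18], [0.31, 2.57], [-1.31, 4.45], [0, 2.66], [-2.55, 2.55]. Speed limits (rad/s): [2.57, 2.57, 3.14, 3.14, 3.14, 3.14].

INTERFACE

Orientations are given as a rotation vector (axis times angle).
In Python, from workcell import * gives the robot as it stands.
- The arm moves only by the shell command python3 -m crank 'ROWS' [OPENING] [FORCE]. ROWS is JSON, a list that holds one entry, the list of rows, each a list of 6 numbers: the shift along the tool's x, y, z in cm, then the turn, a rotation vector about the tool's x, y, z in rad. In form: [[[dx, dy, dz, ax, ay, az], ...]]. A call has 1 to 8 rows; each row shifts and turns the commanded pose from where the row before left it, along the tool's axes as they then stand; what a row does not reach is not made up. A row lasts 1/12 s, in which the tool goes at most 41.7 mm and 7.16 degrees, less where a joint would pass 70% of its speed; a pose out of reach is approached as far as the arm can. A call with a gripper value outside its range is refused whole. OPENING is the finger opening in cm, from 0 to 8.54, set as the call begins (- or left out, the last holds). The fingers move at their own pace and stop on an object; FORCE is the grip in N (left out, the last holds). Time passes only in rows, so rows that do not move let the fingers close. It gives the time, the measured TCP pose, the force, the opening and the grip force at its end, in the units of the state.
- read_state(): the state, without advancing time (a new reading comes with each control period).
- read_camera(name): name is "scene" or "top" or "wrist"; returns the picture (384x512x3 uint8, blue, green, red); there is no depth.
- camera_model(name): a dict with "camera_matrix" (3x3 intrinsics, pixels), "R" (3x3) and "t" (3): a world point X has camera coordinates R X + t. Camera axes: x right, y down, z forward; pixel columns grow to the right and rows downward; lengths in m; the calibration is good to about 2 mm. A picture is of the moment at which its call begins: read the wrist's pose just before it. camera_model takes no time and is no camera call; for the wrist camera it gives the pose at the moment of the call.
- finish_job(): hands the job in; it is judged then, once.
The state is a dict: "time": time; "q": joint angles; "joint_vel": joint speeds; "joint_torque": joint torques, N m; "tool_pos": TCP position; "tcp_rot": TCP orientation; "wrist_force": force on the tool from outside, world axes, zero at the start; "torque": the same for the moment, N m; "width": opening from 0.0 (shut) to 1.0 (fully open); "grip_force": force on a finger pad.
Only numpy, scipy, OpenCV 4.12 (cv2) and the standard library are available. Lean on these libraries where they do the work, as an engineer would, in place of code of your own. Each camera call takes 0.05 s, during which the arm holds its last target. There are 200 camera calls.

TASK

Clear up the repair bench: pick up the blue lift-out parts tray by its upright grip, turn it until its pointed nose lies the same way as the nose of the matching bare-metal outer tray, and lower it in until it sits flat on the outer tray's floor. Set it down rather than dropping it, then let go. Leave the red lift-out tray and the oblong metal tray where they are.

Things in the scene. Friction and masses are not known exactly. Their poses are not given: they have to be found in the camera images.
- blue_grip (a point): Blue lift-out tray, loose, 0.14 kg: rim 139 x 95 mm, 30 mm high, one end tapering to a blunt nose; walls lean out 30 deg to a 104 x 60 mm floor. Mid-tray stands its solid grip: 50 mm long (x), 12 mm thick (y), top 60 mm above the tray's underside; take it from above across its thickness. This point: mid-grip, 45 mm above the tray's underside. x points to the nose, z up.
- nosed_outer: Pale bare-metal outer tray of the blue tray's outline, loose, 0.45 kg, empty: rim 152 x 108 mm, 30 mm high, walls lean out 30 deg, floor 3 mm thick; inside 4 mm larger all round than the blue tray. That fits only nose to nose, its grip point then 48 mm straight above this origin. Origin: middle of its length and width, on the underside. x points to its nose, z up.
- red_grip (a point): Bystander: red lift-out tray, oblong with cut corners, no nose; rim 127 x 101 mm, 30 mm high, with a like grip 60 mm high. The point is mid-grip, 45 mm above the tray's underside; x along the tray. Leave alone.
- oblong_outer: Bystander: bare-metal outer tray, oblong with cut corners, no nose; rim 140 x 114 mm, 30 mm high, empty. Origin: centre of the underside; x along the tray. Leave alone.
Mind the look-alikes: they are no part of the job. What is shaped like the nosed_outer but black or yellow is not meant.

How it is judged:
By the outcome, as a careful person would: the job done as asked, in the order asked, and still so for the second after the job is handed in, with the robot touching nothing.
It also fails if it takes over 35 s, if anything falls off the work surface, if the arm or the gripper's body presses on something with over 40 N, if the wrist force passes 120 N, or if a joint passes its speed limit or range.

## Working session

There is one attempt and no reset: what is moved stays moved. The work goes in short steps, Python scripts to look and compute and a shell command to move; the robot and the scene stay as the last step left them, time stands still between calls to the robot, and variables do not carry over. Pictures are saved under pics/ and viewed, at most 10 in all, crops included, and the job is handed in when it is done.

```bash
ls; mkdir -p pics; python3 - <<'E'
from workcell import *
import cv2,numpy as np
for n in ["top","scene"]:
    cv2.imwrite(f"pics/{n}0.png",read_camera(n))
    m=camera_model(n);print(n,np.round(m["camera_matrix"],1).tolist(),np.round(m["R"],3).tolist(),np.round(m["t"],3).tolist())
s=read_state();print(s)
E
```

```text
pics
top [[394.8, 0.0, 254.8], [0.0, 394.8, 191.2], [0.0, 0.0, 1.0]] [[-0.014, -1.0, -0.015], [-0.998, 0.014, -0.056], [0.056, 0.014, -0.998]] [0.027, 0.515, 0.996]
scene [[453.8, 0.0, 255.3], [0.0, 453.8, 190.4], [0.0, 0.0, 1.0]] [[-0.557, 0.831, -0.014], [0.682, 0.447, -0.58], [-0.475, -0.332, -0.815]] [0.295, -0.324, 1.48]
{'time': 0.1, 'q': array([ 1.15811119e+00,  2.64687926e-01,  1.60524198e+00, -3.15352983e-05,
        1.27371532e+00, -3.68983837e-02]), 'joint_vel': array([-5.33456804e-04,  8.63123251e-05, -4.61983137e-03, -1.21250789e-03,
        7.38422090e-04, -1.47664190e-03]), 'joint_torque': array([-2.47274738e-04, -5.16712832e+01, -3.68585694e+01, -1.07386627e-04,
        6.27860558e-03, -3.60350998e-05]), 'tool_pos': array([0.24747075, 0.62728227, 0.23007727]), 'tcp_rot': array([-0.5867228 , -3.0858809 ,  0.00315318]), 'wrist_force': array([ 0.83457137, -0.01870676,  0.66830327]), 'torque': array([-0.06379118, -0.04543131,  0.02100053]), 'grip_force': 0.0, 'width': 1.0013166924410524}
```

View pics/top0.png

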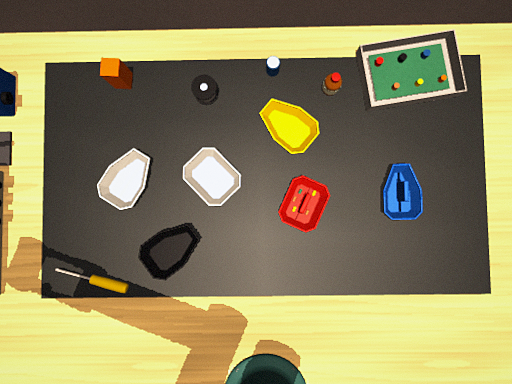

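View pics/scene0.png

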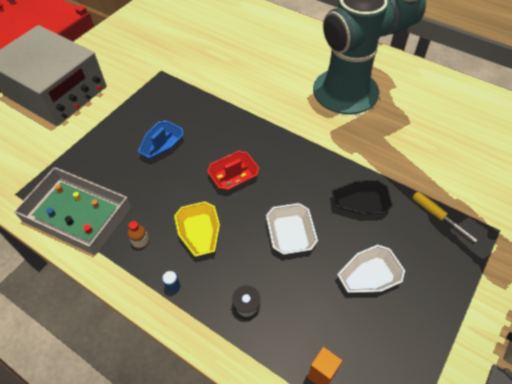

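```bash
cat > h.py <<'E'
import cv2,numpy as np
from workcell import *
def cast(cam,px,z):
    K,R,t=[np.array(cam[k]) for k in("camera_matrix","R","t")]
    px=np.atleast_2d(px).astype(float)
    d=(np.linalg.inv(K)@np.c_[px,np.ones(len(px))].T).T@R
    c=-R.T@t
    return c+d*((z-c[2])/d[:,2])[:,None]
def mask(im,col):
    h=cv2.cvtColor(im,cv2.COLOR_BGR2HSV)
    if col=="blue": return cv2.inRange(h,(100,110,50),(125,255,255))
    return cv2.inRange(h,(0,0,110),(180,75,255))
def contours(im,col,amin=300):
    cs=cv2.findContours(mask(im,col),cv2.RETR_EXTERNAL,cv2.CHAIN_APPROX_NONE)[0]
    return [c for c in cs if cv2.contourArea(c)>amin]
def axis(cam,c,z):
    """symmetry axis, mid of length/width, extents; x to the narrow end"""
    P=cast(cam,cv2.convexHull(c)[:,0]+0.0,z)[:,:2]
    m=cv2.moments((P*1000).astype(np.float32))
    a=0.5*np.arctan2(2*m["mu11"],m["mu20"]-m["mu02"])
    cen=np.array([m["m10"],m["m01"]])/m["m00"]/1000
    x=np.array([np.cos(a),np.sin(a)]);y=np.array([-x[1],x[0]])
    e=lambda v:((P-cen)@v)
    mid=(e(x).max()+e(x).min())/2
    if mid<0: x,y,a,mid=-x,-y,a+np.pi,-mid   # centroid lies nearer the wide end
    o=cen+x*mid+y*(e(y).max()+e(y).min())/2
    return o,(np.degrees(a)+180)%360-180,np.ptp(e(x)),np.ptp(e(y)),mid
E
python3 - <<'E'
from h import *
for n in ["top","scene"]:
    cam=camera_model(n);im=cv2.imread(f"pics/{n}0.png")
    for col in("blue","pale"):
        for c in contours(im,col):
            M=cv2.boundingRect(c);print(n,col,M,cv2.contourArea(c),*[np.round(v,4) for v in axis(cam,c,.03)])
im=cv2.imread("pics/top0.png")
r=lambda a,b:cv2.resize(im[a:a+100,b:b+100],(400,400),interpolation=cv2.INTER_CUBIC)
cv2.imwrite("pics/crop.png",np.hstack([r(130,75),r(142,352)]))
E
```

```text
top blue (383, 163, 40, 57) 1800.5 [ 0.5097 -0.3498] 0.4032 0.1414 0.0983 0.0055
top pale (97, 148, 53, 62) 2098.5 [0.5537 0.3474] -32.5153 0.1531 0.1094 0.0052
top pale (175, 147, 188, 149) 16465.0 [0.3896 0.0073] -110.9341 0.4999 0.3874 0.0137
top pale (360, 29, 107, 78) 6040.0 [ 0.8251 -0.3877] -81.6617 0.2478 0.1661 0.0002
scene blue (138, 120, 46, 39) 1052.0 [ 0.5102 -0.3515] 3.9203 0.1472 0.1029 0.0048
scene pale (225, 338, 77, 46) 575.0 [0.8578 0.2419] -83.6254 0.1833 0.0519 0.0206
scene pale (0, 292, 113, 92) 5251.5 [ 1.0981 -0.1693] 90.3321 0.3609 0.1545 0.0045
scene pale (337, 244, 69, 49) 2297.5 [0.5539 0.3448] -32.7079 0.155 0.1109 0.0054
scene pale (0, 234, 25, 50) 610.5 [ 1.0016 -0.4129] -120.6632 0.1393 0.0613 0.0128
scene pale (266, 203, 53, 52) 2044.0 [0.5547 0.1262] -136.8721 0.1442 0.1174 0.0003
scene pale (14, 167, 113, 80) 4837.5 [ 0.8161 -0.3986] 99.4936 0.252 0.1741 0.0001
scene pale (425, 41, 87, 50) 1704.0 [-0.3075  0.2924] 87.6638 0.3081 0.1147 0.0031
scene pale (0, 26, 95, 68) 3591.0 [ 0.439 -0.945] -104.592 0.3374 0.2816 0.0055
scene pale (267, 0, 83, 40) 743.5 [-0.2969 -0.2806] -95.7575 0.3749 0.1345 0.0103
```

View pics/crop.png

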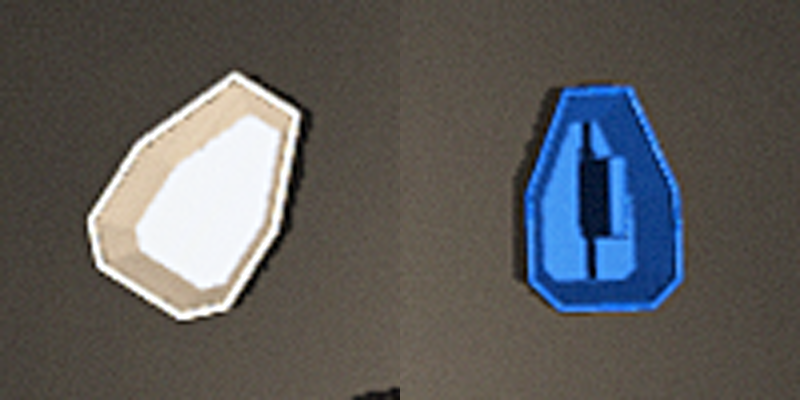

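The pale nosed tray at top (126,180) is the target: it is bare metal and tapered, with its nose at upper right. The white tray at (212,177) is oblong, and the yellow (290,126) and black (170,250) nosed trays are the wrong colour. The blue tray is at (402,192) with its nose toward image top (+x) and its grip mid-tray. The crop confirms both.

```bash
python3 -m crank '[[[0,0,0,0,0,-0.096],[0,0,0,0,0,-0.096],[0,0,0,0,0,-0.096],[0,0,0,0,0,-0.098],[-3.5,0,0,0,0,0],[-3.5,-1,0,0,0,0],[-3.5,-2,0,0,0,0],[-3.5,-2,0,0,0,0]]]' 3.5 40
cat >> h.py <<'E'
from scipy.spatial.transform import Rotation as Ro
def to(x,y,z,yaw):
    """shift (cm, tool axes as they stand) and turn to a tool-down pose with tool x at yaw deg"""
    s=read_state();R=Ro.from_rotvec(s["tcp_rot"])
    T=Ro.from_euler("z",yaw,degrees=True)*Ro.from_euler("x",180,degrees=True)
    print("t",round(s["time"],2),"pos",s["tool_pos"].round(4),"shift cm",(R.inv().apply(np.array([x,y,z])-s["tool_pos"])*100).round(2),
      "turn",(R.inv()*T).as_rotvec().round(4),"F",s["wrist_force"].round(1),"w",round(s["width"],3),"g",round(s["grip_force"],1),"q",s["q"].round(2))
E
python3 -c "
from h import *
to(.51,-.3507,.15,180.5)"
```

```text
time: 0.77
tool_pos: [0.3889, 0.5789, 0.2304]
tcp_rot: [0.019, -3.141, 0.001]
wrist_force: [0.6, 0.4, -0.1]
width: 0.41
grip_force: 0.0
t 0.77 pos [0.3889 0.5789 0.2304] shift cm [-11.   -93.09   8.12] turn [-0.0009 -0.0006  0.0032] F [ 0.6  0.4 -0.1] w 0.41 g 0.0 q [ 0.94  0.31  1.55 -0.    1.28 -0.64]
```

```bash
A='python3 -m crank'
python3 -m crank '[[[-1.5,-3.8,0,0,0,0],[-1.5,-3.8,0,0,0,0],[-1.5,-3.8,0,0,0,0],[-1.5,-3.8,0,0,0,0],[-1.5,-3.8,0,0,0,0],[-1.5,-3.8,0,0,0,0],[-1,-3.8,0,0,0,0],[-1,-3.8,0,0,0,0]]]' >/dev/null
python3 -m crank '[[[0,-4,0,0,0,0],[0,-4,0,0,0,0],[0,-4,0,0,0,0],[0,-4,0,0,0,0],[0,-4,0,0,0,0],[0,-4,0,0,0,0],[0,-4,0,0,0,0],[0,-4,0,0,0,0]]]' >/dev/null
python3 -m crank '[[[0,-4,0,0,0,0],[0,-4,0,0,0,0],[0,-4,0,0,0,0],[0,-4,0,0,0,0],[0,-4,0,0,0,0],[0,-4,0,0,0,0],[0,-4,0,0,0,0],[0,0,0,0,0,0]]]' >/dev/null
python3 -c "
from h import *
to(.51,-.3507,.15,180.5)
cv2.imwrite('pics/w1.png',read_camera('wrist'))
m=camera_model('wrist');print(np.round(m['R'],3).tolist(),np.round(m['t'],3))"
```

```text
t 2.77 pos [ 0.5067 -0.3302  0.2306] shift cm [-0.33 -2.03  8.07] turn [-0.0035 -0.0005 -0.0033] F [1.3 0.3 0.6] w 0.41 g 0.0 q [-0.62  0.13  1.76 -0.    1.25 -2.19]
[[-0.006, 1.0, 0.001], [0.956, 0.006, 0.294], [0.294, 0.003, -0.956]] [ 0.33  -0.52   0.231]
```

View pics/w1.png

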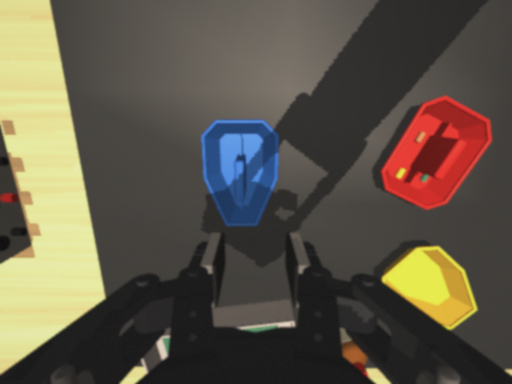

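The wrist view shows the blue tray at (240,172) with its nose down-image (+x) and its grip at (241,180). I'll measure it here to refine the grasp.

```bash
python3 -c "
from h import *
im=cv2.imread('pics/w1.png');cam=camera_model('wrist')
for c in contours(im,'blue'):
    print(cv2.boundingRect(c),*[np.round(v,4) for v in axis(cam,c,.03)])
im=read_camera('top');cam=camera_model('top')
"
```

```text
(201, 120, 78, 106) [ 0.5111 -0.3454] 0.6155 0.1392 0.0972 0.0053
```

```bash
python3 -m crank '[[[-0.3,-1,2,0,0,0],[-0.1,-0.8,2,-0.003,0,-0.003],[0,0,2,0,0,0],[0,0,2,0,0,0],[0,0,0,0,0,0],[0,0,0,0,0,0],[0,0,0,0,0,0]]]' >/dev/null
python3 -c "
from h import *
cam=camera_model('wrist');im=read_camera('wrist');c2=camera_model('wrist')
print(np.abs(np.array(cam['t'])-c2['t']).max())
for c in contours(im,'blue'):
    print(cv2.boundingRect(c),*[np.round(v,4) for v in axis(cam,c,.03)])
cv2.imwrite('pics/w2.png',im)
to(.511,-.348,.027,180.5)"
```

```text
0.0006091754287912976
(195, 116, 101, 135) [ 0.5118 -0.3495] 0.2968 0.141 0.0975 0.0055
t 3.5 pos [ 0.5127 -0.3411  0.153 ] shift cm [ 0.21 -0.71 12.6 ] turn [0.0016 0.002  0.0056] F [-0.5  0.9  0.2] w 0.409 g 0.0 q [-0.63  0.21  1.82  0.    1.11 -2.22]
```

View pics/w2.png

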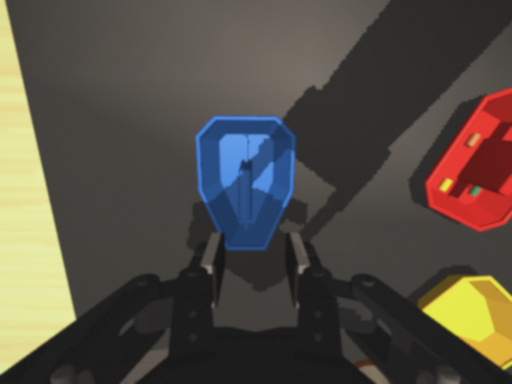

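Same tray, centre now measured at (0.511,-0.3497), which agrees with the top view. I'll centre over it and descend.

```bash
python3 -m crank '[[[0.1,-0.5,1,0.001,0.002,0.005],[0.1,-0.4,2,0,0,0],[0,0,2,0,0,0],[0,0,1,0,0,0],[0,0,0,0,0,0],[0,0,0,0,0,0]]]' >/dev/null
python3 -c "
from h import *
to(.511,-.3497,.027,180.5)
cam=camera_model('wrist');im=read_camera('wrist')
for c in contours(im,'blue'):
    print(cv2.boundingRect(c),*[np.round(v,4) for v in axis(cam,c,.03)])
to(.511,-.3497,.027,180.5)"
```

```text
t 4.0 pos [ 0.5094 -0.3502  0.091 ] shift cm [-0.18  0.03  6.4 ] turn [ 0.0026 -0.0028 -0.0006] F [ 0.3  0.3 -0.7] w 0.409 g 0.0 q [-0.64  0.28  1.86  0.    1.01 -2.22]
(191, 121, 130, 167) [ 0.5111 -0.3495] 0.4224 0.1408 0.0981 0.0052
t 4.05 pos [ 0.5101 -0.3506  0.092 ] shift cm [-0.1   0.08  6.5 ] turn [ 0.0014 -0.0012 -0.0005] F [ 0.1 -0.7 -0. ] w 0.411 g 0.0 q [-0.64  0.28  1.86  0.    1.01 -2.22]
```

```bash
python3 -m crank '[[[-0.1,0.1,1.5,0,0,0],[0,0,1.5,0,0,0],[0,0,1.5,0,0,0],[0,0,1,0,0,0],[0,0,0.9,0,0,0],[0,0,0,0,0,0],[0,0,0,0,0,0]]]'
python3 -m crank '[[[0,0,0,0,0,0],[0,0,0,0,0,0],[0,0,0,0,0,0],[0,0,0,0,0,0],[0,0,0,0,0,0],[0,0,0,0,0,0],[0,0,0,0,0,0],[0,0,0,0,0,0]]]' 0 40
```

```text
time: 4.63
tool_pos: [0.5106, -0.3492, 0.0274]
tcp_rot: [0.013, -3.139, -0.003]
wrist_force: [0.1, -0.8, 0.4]
width: 0.409
grip_force: 0.0
time: 5.3
tool_pos: [0.5114, -0.3498, 0.0285]
tcp_rot: [0.013, -3.141, -0.001]
wrist_force: [-0.4, 0.5, 5.8]
width: 0.138
grip_force: 39.8
```

```bash
python3 -m crank '[[[0,0,-0.5,0,0,0],[0,0,-1,0,0,0],[0,0,-2,0,0,0],[0,0,-2.5,0,0,0],[0,0,-2.5,0,0,0],[0,0,-2.5,0,0,0],[0,0,-1,0,0,0],[0,0,0,0,0,0]]]' - 60
python3 -c "
from h import *
to(.5538,.3465,.15,147.5)
cam=camera_model('wrist');im=read_camera('wrist');z=read_state()['tool_pos'][2]
for c in contours(im,'blue'):
    print(cv2.boundingRect(c),*[np.round(v,4) for v in axis(cam,c,z+.002)])
cv2.imwrite('pics/w3.png',im)"
```

```text
time: 5.97
tool_pos: [0.5126, -0.3507, 0.1511]
tcp_rot: [-0.013, 3.138, -0.003]
wrist_force: [0.3, -0.2, -0.1]
width: 0.132
grip_force: 58.4
t 5.97 pos [ 0.5126 -0.3507  0.1511] shift cm [-4.700e+00  6.968e+01 -1.000e-02] turn [-0.0009  0.0035  0.5754] F [ 0.3 -0.2 -0.1] w 0.132 g 58.4 q [-0.64  0.22  1.81  0.    1.11 -2.22]
(163, 122, 185, 211) [ 0.5089 -0.3506] 0.1779 0.1334 0.0988 0.0079
```

View pics/w3.png

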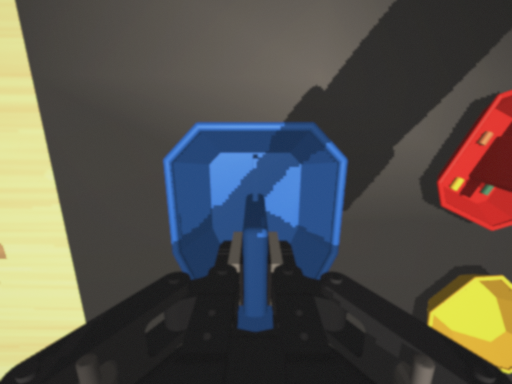

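The tray is lifted level, with the grip centred between the pads (256,260). I'll carry it across, then turn it.

```bash
python3 -m crank '[[[0,1,-0.5,0,0,0],[0,2,-0.5,0,0,0],[0,3,0,0,0,0],[0,3.5,0,0,0,0],[0,3.5,0,0,0,0],[0,3.5,0,0,0,0],[0,3.5,0,0,0,0],[0,3.5,0,0,0,0]]]' >/dev/null
python3 -m crank '[[[0,3.5,0,0,0,0],[0,3.5,0,0,0,0],[0,3.5,0,0,0,0],[0,3.5,0,0,0,0],[0,3.5,0,0,0,0],[0,3.5,0,0,0,0],[0,3.5,0,0,0,0],[0,3,0,0,0,0]]]' >/dev/null
python3 -m crank '[[[-0.5,3,0,0,0,0],[-1,3,0,0,0,0],[-1,3,0,0,0,0],[-1,3,0,0,0,0],[-1,2,0,0,0,0],[0,1,0,0,0,0],[0,0,0,0,0,0],[0,0,0,0,0,0]]]' >/dev/null
python3 -m crank '[[[0,0,0,0,0,0.05],[0,0,0,0,0,0.1],[0,0,0,0,0,0.11],[0,0,0,0,0,0.11],[0,0,0,0,0,0.11],[0,0,0,0,0,0.08],[0,0,0,0,0,0],[0,0,0,0,0,0]]]'
python3 -c "
from h import *
to(.5538,.3465,.15,147.5)"
```

```text
time: 8.68
tool_pos: [0.5496, 0.3094, 0.1581]
tcp_rot: [-0.853, -3.02, -0.0]
wrist_force: [-0.3, 0.7, -1.1]
width: 0.133
grip_force: 58.6
t 8.68 pos [0.5496 0.3094 0.1581] shift cm [1.58 3.38 0.81] turn [-0.0008 -0.0033  0.0165] F [-0.3  0.7 -1.1] w 0.133 g 58.6 q [ 0.47  0.24  1.78  0.    1.13 -0.55]
```

```bash
python3 -m crank '[[[0.5,1,0,0,0,0.016],[0.6,1.2,0,0,0,0],[0.5,1.2,0.5,0,0,0],[0,0,0.5,0,0,0],[0,0,0,0,0,0],[0,0,0,0,0,0],[0,0,0,0,0,0],[0,0,0,0,0,0]]]' >/dev/null
python3 -c "
from h import *
to(.5538,.3465,.15,147.5)
for n in('top','scene'):
  cam=camera_model(n);im=read_camera(n);z=read_state()['tool_pos'][2]
  for c in contours(im,'blue'):
    print(n,cv2.boundingRect(c),*[np.round(v,4) for v in axis(cam,c,z+.003)])
  cv2.imwrite(f'pics/{n}4.png',im)
to(.5538,.3465,.15,147.5)
a=cv2.imread('pics/top4.png')[110:260,40:240];b=cv2.imread('pics/scene4.png')[130:330,280:480]
cv2.imwrite('pics/c4.png',np.hstack([cv2.resize(a,(533,400)),cv2.resize(b,(266,400))]))"
```

```text
t 9.35 pos [0.5549 0.348  0.1485] shift cm [ 0.01 -0.19 -0.15] turn [ 0.0002 -0.0028 -0.0005] F [ 0.7 -0.6 -0.8] w 0.13 g 58.6 q [ 0.52  0.29  1.73  0.    1.12 -0.48]
top (77, 142, 55, 65) [0.5518 0.3462] -30.6175 0.1422 0.091 0.0048
scene (348, 227, 69, 40) [0.5528 0.3452] -47.0833 0.1482 0.0957 0.0006
t 9.45 pos [0.555  0.3481 0.1487] shift cm [ 0.02 -0.2  -0.13] turn [ 0.0007 -0.0026 -0.0007] F [ 0.7  0.  -1. ] w 0.135 g 58.6 q [ 0.52  0.29  1.73  0.    1.12 -0.48]
```

View pics/c4.png

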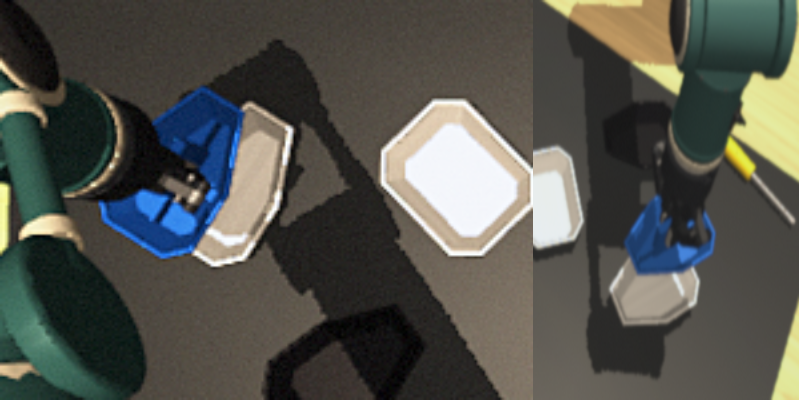

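The blue tray is directly above the pale outer tray with the noses aligned in both views. The apparent offset is only parallax. Lowering now.

```bash
python3 -m crank '[[[0,-0.1,1,0,-0.002,0],[0,-0.04,1.5,0,0,0],[0,0,1.5,0,0,0],[0,0,1.5,0,0,0],[0,0,1.5,0,0,0],[0,0,1,0,0,0],[0,0,0,0,0,0],[0,0,0,0,0,0]]]' >/dev/null
python3 -c "
from h import *
to(.554,.347,.0305,147.5)
cam=camera_model('top');im=read_camera('top')
for c in contours(im,'blue'): print(cv2.boundingRect(c),*[np.round(v,4) for v in axis(cam,c,read_state()['tool_pos'][2]+.003)])
to(.554,.347,.0305,147.5)"
```

```text
t 10.12 pos [0.5535 0.3467 0.0676] shift cm [-0.03  0.05  3.71] turn [-0.0011 -0.0016 -0.0006] F [-0.1  0.1 -0.3] w 0.131 g 58.6 q [ 0.52  0.36  1.79  0.    0.99 -0.48]
(93, 148, 50, 60) [0.5505 0.3446] -30.3583 0.1421 0.091 0.0049
t 10.17 pos [0.5543 0.3472 0.0687] shift cm [ 0.02 -0.04  3.82] turn [ 0.0007 -0.0007 -0.0007] F [ 0.3  0.3 -1.1] w 0.133 g 58.6 q [ 0.52  0.36  1.79  0.    0.99 -0.48]
```

```bash
python3 -m crank '[[[0,0,0.8,0,0,0],[0,0,0.8,0,0,0],[0,0,0.6,0,0,0],[0,0,0.4,0,0,0],[0,0,0.3,0,0,0],[0,0,0.2,0,0,0],[0,0,0,0,0,0],[0,0,0,0,0,0]]]'
python3 -m crank '[[[0,0,0.1,0,0,0],[0,0,0.1,0,0,0],[0,0,0.1,0,0,0],[0,0,0.1,0,0,0],[0,0,0.1,0,0,0],[0,0,0,0,0,0],[0,0,0,0,0,0]]]'
```

```text
time: 10.83
tool_pos: [0.5542, 0.3472, 0.0375]
tcp_rot: [-0.88, -3.015, -0.001]
wrist_force: [-0.2, 0.5, 0.1]
width: 0.132
grip_force: 58.6
time: 11.42
tool_pos: [0.554, 0.3472, 0.0324]
tcp_rot: [-0.88, -3.015, -0.001]
wrist_force: [-0.7, -0.2, -1.4]
width: 0.13
grip_force: 58.6
```

```bash
python3 -m crank '[[[0,0,0.05,0,0,0],[0,0,0.05,0,0,0],[0,0,0,0,0,0],[0,0,0,0,0,0]]]'
python3 -m crank '[[[0,0,0.05,0,0,0],[0,0,0.05,0,0,0],[0,0,0,0,0,0],[0,0,0,0,0,0]]]'
```

```text
time: 11.75
tool_pos: [0.5542, 0.3473, 0.0316]
tcp_rot: [-0.88, -3.015, -0.001]
wrist_force: [0.9, -0.3, -1.4]
width: 0.133
grip_force: 58.8
time: 12.08
tool_pos: [0.5542, 0.3473, 0.0316]
tcp_rot: [-0.88, -3.015, -0.001]
wrist_force: [-2.7, -1.0, 4.7]
width: 0.13
grip_force: 59.7
```

Contact is at the expected height (grasp height + 3 mm). Letting go with a limited opening, then retreating upward.

```bash
python3 -m crank '[[[0,0,0,0,0,0],[0,0,0,0,0,0],[0,0,0,0,0,0],[0,0,0,0,0,0],[0,0,0,0,0,0]]]' 3.2
python3 -m crank '[[[0,0,-0.5,0,0,0],[0,0,-1,0,0,0],[0,0,-2,0,0,0],[0,0,-3,0,0,0],[0,0,-3,0,0,0],[0,0,-3,0,0,0],[0,0,-3,0,0,0],[0,0,0,0,0,0]]]' >/dev/null
python3 -m crank '[[[2,-4,-1,0,0,0],[2,-4,0,0,0,0],[2,-4,0,0,0,0],[2,-3,0,0,0,0],[0,-3,0,0,0,0],[0,0,0,0,0,0],[0,0,0,0,0,0],[0,0,0,0,0,0]]]'
python3 -c "
from h import *
for n in('top','scene'):
  cam=camera_model(n);im=read_camera(n)
  for col,z in(('blue',.033),('pale',.03)):
   for c in contours(im,col):
    v=axis(cam,c,z)
    if abs(v[0]-[.554,.347]).max()<.03: print(n,col,*[np.round(x,4) for x in v])
  cv2.imwrite(f'pics/{n}5.png',im)
a=cv2.imread('pics/top5.png')[130:230,70:170];b=cv2.imread('pics/scene5.png')[220:320,320:420]
cv2.imwrite('pics/c5.png',cv2.resize(np.hstack([a,b]),(800,400),interpolation=cv2.INTER_CUBIC))"
```

```text
time: 12.5
tool_pos: [0.5541, 0.3472, 0.0304]
tcp_rot: [-0.88, -3.015, -0.001]
wrist_force: [-0.7, 0.6, -0.6]
width: 0.377
grip_force: 0.0
time: 13.83
tool_pos: [0.3996, 0.2441, 0.1958]
tcp_rot: [0.88, 3.014, 0.005]
wrist_force: [0.1, -0.7, 0.5]
width: 0.377
grip_force: 0.0
top blue [0.5527 0.3474] -32.8394 0.1393 0.0954 0.0054
top pale [0.5538 0.3474] -32.4933 0.1528 0.1094 0.0052
scene blue [0.5538 0.3455] -32.464 0.1385 0.0944 0.0056
scene pale [0.5538 0.3447] -32.8467 0.155 0.1108 0.0054
```

View pics/c5.png

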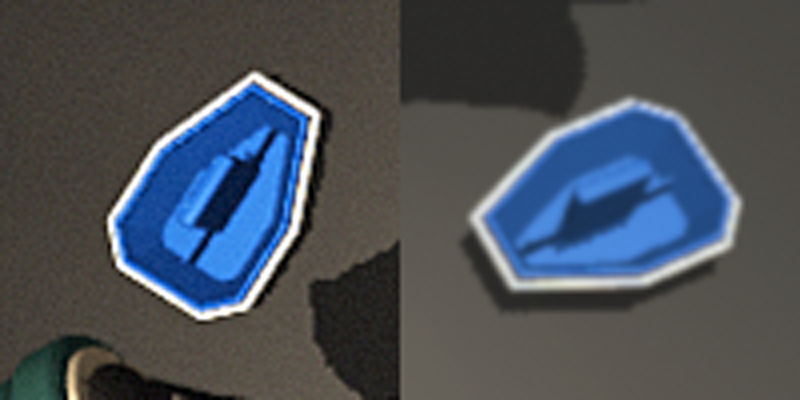

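The blue tray is nested nose to nose, within about 1 mm and 0.5°. The even pale border all round in both views shows it sits flat. The gripper is clear.

```bash
python3 -c "
from workcell import *
print(finish_job())"
```

```text
the job is handed in; nothing more can be done
None
```

The blue tray sits flat in the pale nosed outer tray, nose to nose, set down and released; the job took about 14 s and is handed in, and I never touched the red tray or the oblong tray.

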